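# Lay a sample tube on the tilting deck and hold it at the set slant

## Robot

A 6-joint arm with a two-finger parallel gripper is mounted at the origin on the work surface. World frame = base frame: x ahead of the robot, y to its left, z up, the work surface at z = 0. Lengths are in m, angles in rad, forces in N, time in s.
With the tool pointing down it reaches from about 0.25 to 0.725 m from the base axis. Payload 4 kg.
Tool frame: the origin (TCP) lies between the finger pads; the fingertips stand 11 mm ahead of it and the grasp point (between the pads) lies 8 mm behind it (bot.tip_extent is the distance from the TCP to the fingertips, in m); z points along the fingers, y is the line along which they close (so a half turn about z gives the same grasp; the last joint's range is limited). The gripper opens to 85 mm and grips with 20 to 120 N. Pads are 22 mm wide; open, the fingers measure 114 mm over their backs; the gripper's body (76 mm by 85 mm) begins 54 mm behind the grasp point. The pads swing forward as they close: fully open they stand 13 mm farther back than shut.
Start: joints at [-1.262, 0.241, 0.005, 1.335, 0, 1.571], TCP at [0.152, -0.476, 0.242] pointing down, gripper open.
Joint ranges: [-2.72, 2.72], [-1.05, 1.87], [-1.09, 1.28], [-1.99, 2.15], [-1.42, 1.44], [-3.14, 3.14]. Speed limits (rad/s): [2.79, 2.79, 3.14, 3.14, 3.14, 3.14].

## Interface

Orientations are given as a unit quaternion [x, y, z, w].
In Python, from workcell import bot gives the robot as it stands. The module is installed in compiled form; this text tells all that it offers.
- The arm moves only by the tool drive_tool, never from a script. Its argument "rows" is a list of rows, each an object of numbers: "dx", "dy", "dz": the shift along the tool's x, y, z in units of 50 mm (1.0 is 50 mm); "wx", "wy", "wz": the turn, a rotation vector about the tool's x, y, z in units of 5 degrees (1.0 is 5 degrees); "hand": the finger opening in mm, from 0 to 85.4. A call has 1 to 20 rows; each row is the pose to reach, as a shift and turn from the pose commanded when the call began, along the tool's axes at that moment; what a row does not reach only later rows make up. A row lasts 1/10 s, in which the tool goes at most 50 mm and 8.59 degrees, less where a joint would pass 70% of its speed; a pose out of reach is approached as far as the arm can. A call with a gripper value outside its range is refused whole. The fingers move at their own pace and stop on an object; the grip force is fixed at half the most. Time passes only in rows, so rows that repeat a pose let the fingers close. It gives the time, the measured TCP pose, the force, the opening and the grip force at its end, in the units of the state.
- bot.get_obs(): the state, without advancing time (a new reading comes with each control period).
- bot.camera(name): name is "side" or "top"; returns the picture (480x640x3 uint8, red, green, blue); there is no depth.
- bot.get_calibration(name): a dict with "vfov" (degrees; the focal length in pixels is half the picture's height over the tangent of half this angle, whatever the lens; pixels are square), "cx", "cy" (the principal point, pixels), "k1" (the pictures are not rectified: a ray, as slopes to the right and down, at radius r is drawn at 1 + k1 r^2 times it, then the intrinsics apply), "origin" and "rotation" of the camera in the world. Camera axes: x right, y up, looking along -z (the intrinsics and any distortion apply to the point x, -y, -z); pixel columns grow to the right and rows downward; lengths in m; the calibration is good to about 2 mm. A picture is of the moment at which its call begins. get_calibration takes no time and is no camera call.
- bot.job_done(): hands the job in; it is judged then, once.
Trained networks look in the newest picture that a camera, given by its name, has taken for a name from the list of things; names that differ only in an ending like _2 or _b are one class to them, and where a whole thing is asked for, a point or a joint stands for the part that bears it (a point fixed in the world has none). Each returns a list of dicts, best first, with "score" (0 to 1); they miss things now and then, are a little off and sometimes report something else, mostly with a low value. They report only what shows in the picture. A call takes as long as a camera call. They do not tell look-alikes from the thing itself.
- bot.look_for(camera, thing): "extent" ([centre column, centre row, width, height] in pixels, round what is visible of it).
- bot.outline_of(camera, thing): "region" (480x640 bool, what is visible of it) and "extent" ([centre column, centre row, width, height] in pixels, round what is visible of it).
The state is a dict: "clock": time; "joint_pos": joint angles; "joint_vel": joint speeds; "tau": joint torques, N m; "eef_pos": TCP position; "tool_rot": TCP orientation; "ft_force": force on the tool from outside, world axes, zero at the start; "ft_torque": the same for the moment, N m; "grip_width": finger opening in m; "grasp_force": force on a finger pad.
Only numpy, scipy, OpenCV 4.12 (cv2) and the standard library are available. Lean on these libraries where they do the work, as an engineer would, in place of code of your own. Each camera call takes 0.05 s, during which the arm holds its last target. There are 200 camera calls.

## Task

Lay the tall slender capped tube on its side in the cradle of the tilting stand, its cap end pointing away from the stand's press paddle, and let go of it. Then gently press the paddle down with the fingers until the swinging pointer of the stand's angle gauge settles on the set mark, and finish while still holding the paddle there: the stand springs back when let go. Leave the jars and the other things on the bench where they are.

Things in the scene. Friction and masses are not known exactly. Their poses are not given: they have to be found in the camera images.
- tube: The tube: the only tall slender capped container on the bench (the three jars are squat, 55 tall and 45 wide), standing upright at the start. White plastic body 30 diameter, red screw cap 31 diameter and 16 tall, 110 tall overall, 40 to 85 g. Origin: centre of its underside; its z axis runs along it to the cap. Its turn about z does not matter.
- tube_mid (a point): Point on the tube's axis at mid length, 55 from either end.
- tube_cap (a point): Centre of the top face of the tube's cap.
- stand: Fixed tilting stand: white base 150 (x) x 220 (y) x 50 tall, post 70 x 50 up to the deck's hinge. Origin: on the bench below the hinge; turned only about the vertical. The hinge lies along its x axis, 150 above the bench. Its +x side, away from the robot, carries the gauge; its -y end (robot's right) has the press paddle.
- deck (a joint): Tilt of the deck about the stand's x axis, rad: 0 level, more as the paddle goes down. Rests sprung against its stop at -0.10 (paddle end up), goes to 0.42. Holding the paddle down takes 2 to 4 N; it springs back when let go. Black deck, 100 (x) x 160 (y) x 12, its top at the hinge's height.
- cradle (a point): Where tube_mid belongs, 34 above the deck. Axes of the deck: y along the cradle, away from the paddle; z square to the deck. Two aluminium 90-degree V blocks, 12 thick, stand 42 either side along y (72 free between them for fingers), open 50 wide in x at the height of this point. End stops, 30 above the deck, have inner faces 62 either side along y: 7 to spare at each end of the tube.
- paddle (a point): Centre of the top face of the press paddle, a rubber-faced flat pad 60 (x) x 50 (y) x 12, on an arm at the deck's -y end, 180 from the hinge and flush with the deck's top. Moves with the deck.
- pointer (a joint): Swinging pointer of the gauge: weighted black pendulum 68 long in a glazed white-faced case (150 x 112 x 27) hung from the deck's +x edge, not above deck height, its face leaning back 35 deg to look up and away from the robot; cannot be touched. Angle from the dial's centre line, rad; settled, it is 1.22 x the deck's tilt. Swings twice a second, settles in about 2 s.
- mark (a joint): Set mark of the gauge: a small dark T-shaped tab at the rim of the dial, just outside the pointer's tip. Angle from the dial's centre line, rad, same sense and zero as the pointer; preset somewhere between 0.14 and 0.45 and fixed on the dial. The dial has ticks every 0.1 rad.
- pointer_tip (a point): Tip of the pointer, 68 from its pivot.
- mark_tip (a point): The point of the set mark, on the circle that the pointer's tip runs along.
- jar_a: Squat jar with red cap, bystander, 45 diameter, 55 tall. Origin: centre of underside.
- jar_b: As jar_a.
- jar_c: As jar_a.
- tip_box: Box of pipette tips, black with yellow lid, bystander, 85 x 125 x 58 tall. Origin: centre of underside.
- well_plate: Flat well plate, bystander, 85 x 127 x 14. Origin: centre of underside.
- glass_jar: Glass jar with a metal lid, bystander, 68 diameter, 85 tall. Origin: centre of underside.
- lab_spatula: Thin steel lab spatula lying flat, bystander, 170 long, 12 wide, 6 thick. Origin: underside at mid length.
Mind the look-alikes: they are no part of the job. What is shaped like the tube but green or pink is not meant.

How it is judged:
On the way, in this order (a step that is already met when the one before it is completed fails the run):
1. the tube lies on its side in the cradle, cap end away from the paddle, let go (x of tube_mid in the frame of cradle between -0.006 and 0.006 m and y of tube_mid in the frame of cradle between -0.013 and 0.013 m and z of tube_mid in the frame of cradle between -0.006 and 0.006 m and angle between the z axis of tube and the y axis of cradle, either way round below 0.1 rad and y of tube_cap in the frame of cradle above 0.03 m and contact force between each of the arm, the fingers and tube below 0.2 N), for 0.3 s.
2. the fingers hold the deck tilted with the pointer settled on the mark (distance between pointer_tip and mark_tip below 0.005 m and velocity of joint pointer between -0.3 and 0.3 rad/s and value of joint deck above 0.04 rad and contact force between the fingers and stand above 0.5 N), for 0.5 s.
At the end, for the whole second after the job is handed in: Fingers still press the deck (over 0.5 N), tilted over 0.04 rad, pointer tip within 5 mm of the mark and slower than 0.3 rad/s; the tube, untouched, in the cradle: middle within 6 mm across and in height, 13 mm along, line within 0.1 rad, cap away from the paddle (all of step 1 and all of step 2); the arm keeps its last pose, push and grip.
It fails at once if a bystander is moved more than 20 mm (distance of any of jar_a, jar_b, jar_c, tip_box, well_plate, glass_jar, lab_spatula from where it was at the start of the episode above 0.02 m).
It fails at once if the deck is pressed with more than 25 N (contact force between the fingers and stand above 25 N).
It also fails if it takes over 59 s, if anything falls off the work surface, if the arm or the gripper's body presses on something with over 40 N, if the wrist force passes 120 N, or if a joint passes its speed limit or range.

## Working session

There is one attempt and no reset: what is moved stays moved. The work goes in short steps, Python scripts to look and compute and a tool call to move; the robot and the scene stay as the last step left them, time stands still between calls to the robot, and variables do not carry over. Pictures are saved under pics/ and viewed, at most 10 in all, crops included, and the job is handed in when it is done.

Besides the shell and the picture viewer there is one more tool, called after "Emit:" by a JSON object that holds its "op" and its "data". drive_tool: Moves the arm, as the interface text tells. Its arguments: {"type":"object","properties":{"rows":{"type":"array","items":{"type":"object","properties":{"dx":{"type":"number"},"dy":{"type":"number"},"dz":{"type":"number"},"wx":{"type":"number"},"wy":{"type":"number"},"wz":{"type":"number"},"hand":{"type":"number"}}}}},"required":["rows"]}

```bash
mkdir -p pics
cat > h.py <<'E'
import numpy as np, cv2
from workcell import bot
def cal(n):
    c=bot.get_calibration(n); c['f']=240/np.tan(np.radians(c['vfov'])/2); c['o']=np.array(c['origin']); c['R']=np.array(c['rotation']).reshape(3,3); return c
def proj(n,P):
    c=cal(n); p=(np.atleast_2d(P)-c['o'])@c['R']; s=np.c_[p[:,0]/-p[:,2],-p[:,1]/-p[:,2]]
    s=s*(1+c['k1']*(s**2).sum(1,keepdims=True)); return s*c['f']+[c['cx'],c['cy']]
def ray(n,uv):
    c=cal(n); d=(np.array(uv,float)-[c['cx'],c['cy']])/c['f']; s=d.copy()
    for _ in range(30): s=d/(1+c['k1']*(s@s))
    v=c['R']@np.array([s[0],-s[1],-1]); return c['o'],v/np.linalg.norm(v)
def atz(n,uv,z):
    o,v=ray(n,uv); return o+v*(z-o[2])/v[2]
def tri(u1,u2,n1='side',n2='top'):
    o1,a=ray(n1,u1);o2,b=ray(n2,u2); t=np.linalg.lstsq(np.c_[a,-b],o2-o1,rcond=None)[0]
    p,q=o1+a*t[0],o2+b*t[1]; return (p+q)/2,np.linalg.norm(p-q)
def save(n,f,box=None,k=1):
    im=bot.camera(n)[:,:,::-1]
    if box: im=im[box[1]:box[3],box[0]:box[2]]
    cv2.imwrite('pics/'+f,cv2.resize(im,None,fx=k,fy=k,interpolation=cv2.INTER_CUBIC))
E
python3 - <<'E'
from h import *
np.set_printoptions(precision=4,suppress=True)
save('side','s0.png');save('top','t0.png')
for n in('side','top'):
    c=cal(n);print(n,c['o'],c['R'],c['f'],c['cx'],c['cy'],c['k1'])
    for t in('tube','stand','paddle','deck','mark','pointer','cradle','jar_a'):
        print(t,[(np.round(r['extent']),round(r['score'],2)) for r in bot.look_for(n,t)][:4])
print(bot.get_obs())
E
```

```text
Traceback (most recent call last):
  File "h.py", line 4, in cal
    c=bot.get_calibration(n); c['f']=240/np.tan(np.radians(c['vfov'])/2); c['o']=np.array(c['origin']); c['R']=np.array(c['rotation']).reshape(3,3); return c
                                                                                                               ~~~~~~~~~~~~~~~~~~~~~~~~~~~~~~~^^^^^
ValueError: cannot reshape array of size 4 into shape (3,3)
```

View pics/s0.png

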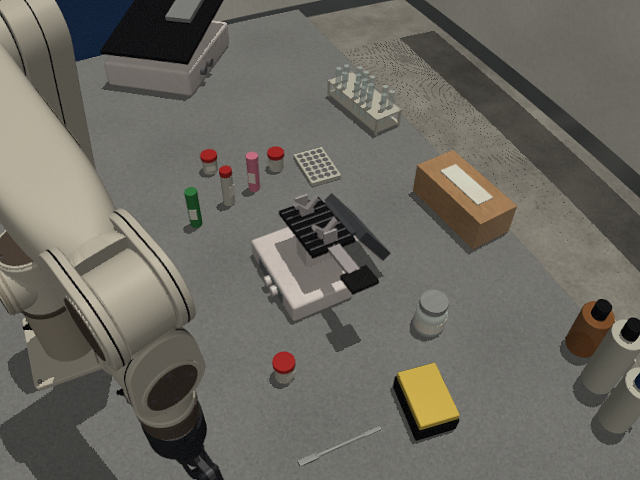

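View pics/t0.png

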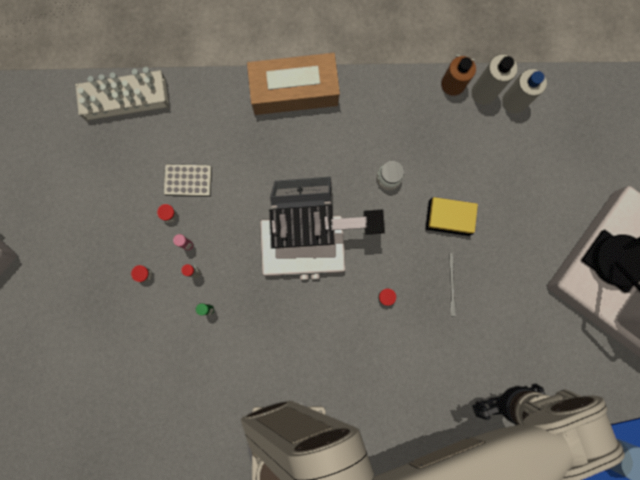

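```bash
sed -i "s/c\['R'\]=np.array(c\['rotation'\]).reshape(3,3)/c['R']=Rotation.from_quat(c['rotation']).as_matrix()/; 1a from scipy.spatial.transform import Rotation" h.py
python3 - <<'E'
from h import *
np.set_printoptions(precision=4,suppress=True)
save('side','s1.png',(180,120,420,300),3.3);save('top','t1.png',(240,160,400,280),5)
for n in('side','top'):
    c=cal(n);print(n,c['o'],c['R'],c['f'],c['cx'],c['cy'],c['k1'])
    for t in('tube','stand','paddle','deck','mark','pointer','jar_a'):
        print(t,[(np.round(r['extent']),round(r['score'],2)) for r in bot.look_for(n,t)][:4])
print(bot.get_obs())
E
```

```text
side [ 0.1634 -0.842   1.0752] [[ 0.903   0.3108 -0.2966]
 [-0.4294  0.6701 -0.6054]
 [ 0.0106  0.6741  0.7386]] 610.0862095334949 314.90400649930405 239.22952468545813 -0.18024146101817698
tube [(array([253., 172.,  14.,  39.]), 0.82), (array([227., 186.,  16.,  41.]), 0.8), (array([193., 207.,  17.,  42.]), 0.58)]
stand [(array([320., 256., 140., 128.]), 0.63), (array([431., 312.,  35.,  48.]), 0.32)]
paddle [(array([335., 245., 109.,  98.]), 0.61)]
deck []
mark []
pointer []
jar_a [(array([276., 159.,  16.,  34.]), 0.87), (array([284., 365.,  22.,  32.]), 0.79), (array([211., 163.,  16.,  21.]), 0.73)]
top [ 0.3388 -0.0539  1.5401] [[-0.0088  0.991  -0.1335]
 [-0.9999 -0.0105 -0.0119]
 [-0.0132  0.1334  0.991 ]] 565.2228580348068 300.73864293305235 237.46798811841376 -0.025012420465770634
tube [(array([205., 310.,  18.,  13.]), 0.65), (array([191., 274.,  22.,  14.]), 0.62), (array([184., 242.,  20.,  16.]), 0.58)]
stand [(array([323., 231., 120., 104.]), 0.88)]
paddle [(array([326., 213., 113.,  72.]), 0.77)]
deck [(array([325., 212., 117.,  76.]), 0.65), (array([141., 273.,  26.,  17.]), 0.43)]
mark [(array([391., 176.,  28.,  29.]), 0.26)]
pointer []
jar_a [(array([168., 214.,  22.,  20.]), 0.83), (array([387., 297.,  14.,  17.]), 0.69), (array([140., 275.,  26.,  16.]), 0.64)]
{'clock': 0.9, 'joint_pos': array([-1.262 ,  0.2406,  0.005 ,  1.3352,  0.    ,  1.5708]), 'joint_vel': array([ 0.0002,  0.0003,  0.0016,  0.0005, -0.0002,  0.0021]), 'tau': array([  0.0003, -37.2195,  25.2694,   0.001 ,  -0.0001,  -0.    ]), 'eef_pos': array([ 0.152 , -0.4764,  0.2423]), 'tool_rot': array([0.9881, 0.1538, 0.    , 0.    ]), 'ft_force': array([ 0.3088,  0.5131, -0.2818]), 'ft_torque': array([-0.032 ,  0.0206,  0.0135]), 'grasp_force': 0.0, 'grip_width': 0.08522402933484431}
```

View pics/s1.png

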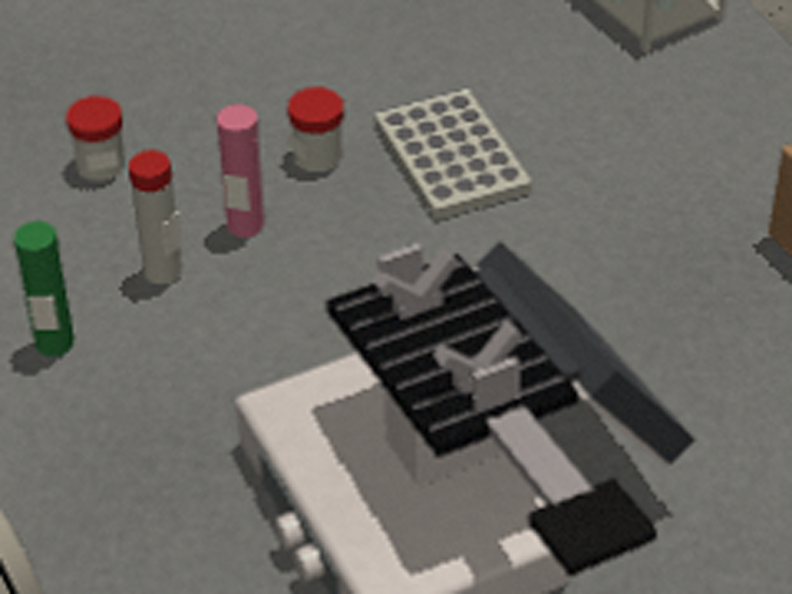

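View pics/t1.png

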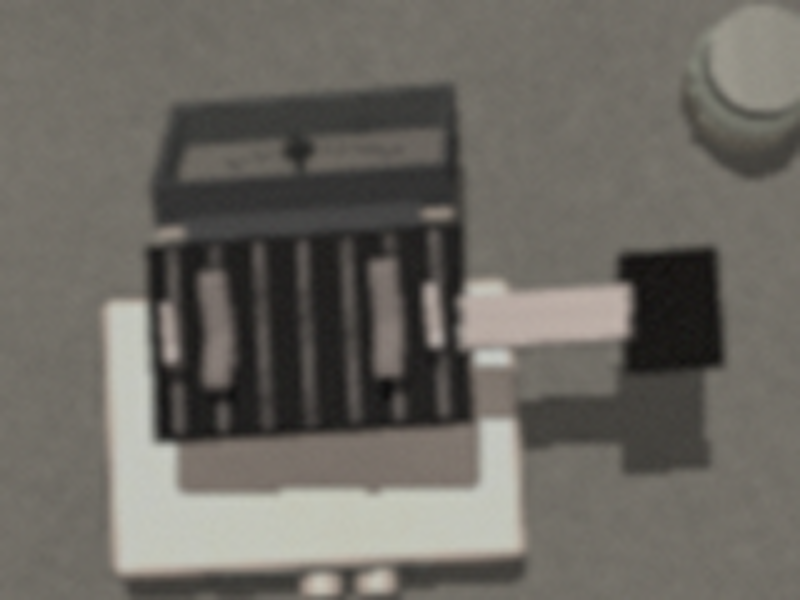

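Run:
```python
from h import *
from scipy.optimize import least_squares
np.set_printoptions(precision=4,suppress=True)
im=np.mean([bot.camera('top').astype(float) for _ in range(8)],0); np.save('topavg.npy',im)
g=im[:,:,::-1][174:206,264:340]
lo,hi=np.percentile(g,1),np.percentile(g,99)
g=np.clip((g-lo)/(hi-lo)*255,0,255).astype(np.uint8)
cv2.imwrite('pics/g.png',cv2.resize(g,None,fx=10,fy=10,interpolation=cv2.INTER_CUBIC))
# local deck-frame points (x,y,z), hinge origin
D=[(.05,.08,0),(.05,-.08,0),(-.05,-.08,0),(-.05,.08,0)]
P=[(.03,-.155,0),(.03,-.205,0),(-.03,-.205,0),(-.03,-.155,0)]
top=np.array([(148,247),(460,227),(470,418),(158,440),(618,256),(715,248),(722,366),(622,372)])/5+[240,160]
side_i=[2,3,4,5,6,7]
side=np.array([(437,445),(330,303),(613,482),(655,520),(573,560),(533,515)])/3.3+[180,120]
L=np.array(D+P)
def W(p,L):
    x,y,yaw,t=p[:4]; t=t
    q=np.atleast_2d(L)@Rotation.from_euler('x',t).as_matrix().T
    return q@Rotation.from_euler('z',yaw).as_matrix().T+[x,y,.15]
# more tilt => paddle (-y) down: rotation about +x by +t sends -y to -z
def res(p): return np.r_[(proj('top',W(p,L))-top).ravel(),(proj('side',W(p,L[side_i]))-side).ravel()]
s=least_squares(res,[.4,-.05,0,-.1]);print(s.x,res(s.x).reshape(-1,2))
s2=least_squares(lambda p:res(np.r_[p,-.1]),[.4,-.05,0]);print(s2.x,np.sqrt(np.mean(s2.fun**2)))
p=np.r_[s2.x,-.1]
print('paddle',W(p,[0,-.18,0]),'cradle',W(p,[0,0,.034]))
# cap of tube
def rc(n,box):
    a=bot.camera(n); x0,y0,x1,y1=box; h=a[y0:y1,x0:x1].astype(int)
    m=(h[:,:,0]-np.maximum(h[:,:,1],h[:,:,2])>60); k,l,st,c=cv2.connectedComponentsWithStats(m.astype(np.uint8)); i=1+np.argmax(st[1:,4]); return c[i]+[x0,y0],st[i]
us,ss=rc('side',(215,160,237,190));ut,stt=rc('top',(178,258,200,284))
print(us,ss,ut,stt,'cap',tri(us,ut)); print('cap z.1',atz('top',ut,.106),atz('side',us,.1))
for n,ua,ub in (('jarA',(211,156),(140,273)),('jarB',(276,153),(166,212)),('jarC',(284,362),(388,297)),('pink',(253,157),(180,240)),('green',(191,190),(203,309))): print(n,tri(ua,ub))
```

```text
[ 0.5549 -0.0412  0.0466 -0.0866] [[-0.0951 -0.8128]
 [ 1.0741 -1.4852]
 [ 1.6358  0.1456]
 [-0.1694  0.0499]
 [ 0.2848 -1.5639]
 [ 1.2368 -1.4283]
 [ 1.6819 -0.9654]
 [ 1.2057 -0.7659]
 [-0.8487 -0.6079]
 [-2.882  -2.6574]
 [-0.1983 -2.7546]
 [ 0.7597  1.953 ]
 [-1.4875  1.4949]
 [-2.5744 -1.69  ]]
[ 0.5548 -0.0417  0.0435] 1.502386679848182
paddle [[ 0.5626 -0.2206  0.168 ]] cradle [[ 0.5547 -0.0383  0.1838]]
[224.9113 171.1048] [  4   5  13  13 124] [187.0261 269.7826] [  3   6  13  12 115] cap (array([0.4537, 0.2562, 0.0952]), np.float64(0.0018159190977058081))
cap z.1 [0.4519 0.2541 0.106 ] [0.4531 0.2507 0.1   ]
jarA (array([0.454 , 0.3939, 0.0384]), np.float64(0.008611571837294914))
jarB (array([0.6158, 0.3275, 0.0417]), np.float64(0.0035633892134685147))
jarC (array([ 0.3817, -0.2642,  0.0462]), np.float64(0.0037803996787698223))
pink (array([0.5326, 0.275 , 0.097 ]), np.float64(0.005519668303930888))
green (array([0.3541, 0.2107, 0.1102]), np.float64(0.0036787055312116896))
```

View pics/g.png

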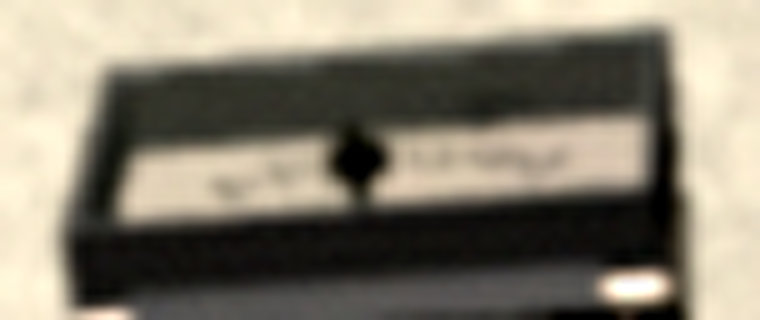

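Run:
```python
from h import *
im=np.load('topavg.npy').mean(2)
print('     ',*range(296,331))
for r in range(181,196): print(r,' '.join('%3d'%v for v in im[r,276:331]))
```

```text
296 297 298 299 300 301 302 303 304 305 306 307 308 309 310 311 312 313 314 315 316 317 318 319 320 321 322 323 324 325 326 327 328 329 330
181  74  74  73  72  68  65  63  63  63  63  62  62  63  63  62  63  63  63  63  62  61  60  60  59  59  59  59  59  60  59  60  60  59  60  60  59  60  59  59  59  60  60  59  59  59  60  59  60  59  60  59  60  63  61  65
182  63  63  63  62  61  59  60  59  59  60  60  60  60  60  60  59  60  60  60  60  60  60  60  60  60  60  60  59  59  59  60  61  60  60  59  59  59  59  59  59  58  59  59  60  60  59  59  60  59  59  59  60  63  61  60
183  58  58  59  60  60  60  60  60  59  59  59  59  60  60  60  60  59  61  60  59  60  60  60  60  61  60  59  59  60  60  59  59  59  59  58  57  57  56  56  57  57  58  59  59  59  58  59  59  58  59  59  60  63  60  58
184  57  58  60  60  60  60  60  60  59  60  60  60  60  60  60  59  60  60  60  60  60  59  59  60  60  60  59  59  59  60  60  58  60  58  57  55  55  56  56  56  56  58  59  60  59  59  60  60  59  60  62  64  65  59  57
185  56  57  60  60  60  60  60  59  60  60  60  59  59  59  60 
[... 1699 characters left out ...]
  83  83  83  78  68  54  46
193  88 101 103 102 102 102 102 103 101  96  90  90  95  99 101 101  99 100 100  99  97  93  83  63  62  82  93  95  95  93  91  89  88  86  84  83  83  81  79  78  75  73  72  71  68  67  66  64  64  63  62  60  56  48  43
194  90 101 102 101 100 100  99  99  99  98  94  93  94  95  95  95  91  90  89  87  85  84  77  65  62  70  75  74  74  72  70  68  67  66  64  64  62  60  59  57  56  55  53  54  53  53  52  52  51  51  51  51  50  45  43
195  85  93  93  91  88  87  85  85  85  84  82  79  77  75  74  74  71  70  68  67  65  65  62  57  55  56  57  55  54  54  54  53  53  53  52  51  51  51  50  51  50  50  50  49  50  50  50  50  50  49  50  50  50  46  44
```

```bash
cat >> h.py <<'E'
np.set_printoptions(precision=4,suppress=True)
def plan(pos,R,N=1):
    o=bot.get_obs(); R0=Rotation.from_quat(o['tool_rot']); d=R0.inv().apply(np.array(pos)-o['eef_pos'])/.05
    w=np.degrees((R0.inv()*Rotation.from_matrix(R)).as_rotvec())/5
    print('pos',np.round(pos,4),'d',np.round(d,3),'w',np.round(w,3),'rows>=',max(np.linalg.norm(d),np.linalg.norm(w)*5/8.59))
def frame(z,y):
    z=np.array(z)/np.linalg.norm(z); y=np.array(y)-z*np.dot(z,y); y/=np.linalg.norm(y); return np.c_[np.cross(y,z),y,z]
TUBE=np.array([.4525,.2545]); AL=np.radians(35); PH=np.radians(78)
GZ=np.array([np.cos(AL)*np.cos(PH),np.cos(AL)*np.sin(PH),-np.sin(AL)]); GR=frame(GZ,[np.sin(PH),-np.cos(PH),0])
GP=np.r_[TUBE,.062]+.008*GZ
E
python3 - <<'E'
from h import *
plan([.36,.02,.33],GR); plan(GP-.14*GZ,GR)
E
```

```text
pos [0.36 0.02 0.33] d [ 6.981 -8.193 -1.754] w [  5.771   9.935 -11.086] rows>= 10.905493421938544
pos [0.43   0.1487 0.1377] d [  9.098 -10.22    2.092] w [  5.771   9.935 -11.086] rows>= 13.841722762413374
```

Emit:
{"op": "drive_tool", "data": {"rows": [{"dx": 1, "dy": -1, "dz": -1.75, "hand": 62}, {"dx": 6.98, "dy": -8.19, "dz": -1.75, "wx": 5.77, "wy": 9.93, "wz": -11.09, "hand": 62}, {"dx": 6.98, "dy": -8.19, "dz": -1.75, "wx": 5.77, "wy": 9.93, "wz": -11.09, "hand": 62}, {"dx": 6.98, "dy": -8.19, "dz": -1.75, "wx": 5.77, "wy": 9.93, "wz": -11.09, "hand": 62}, {"dx": 6.98, "dy": -8.19, "dz": -1.75, "wx": 5.77, "wy": 9.93, "wz": -11.09, "hand": 62}, {"dx": 6.98, "dy": -8.19, "dz": -1.75, "wx": 5.77, "wy": 9.93, "wz": -11.09, "hand": 62}, {"dx": 6.98, "dy": -8.19, "dz": -1.75, "wx": 5.77, "wy": 9.93, "wz": -11.09, "hand": 62}, {"dx": 6.98, "dy": -8.19, "dz": -1.75, "wx": 5.77, "wy": 9.93, "wz": -11.09, "hand": 62}, {"dx": 6.98, "dy": -8.19, "dz": -1.75, "wx": 5.77, "wy": 9.93, "wz": -11.09, "hand": 62}, {"dx": 6.98, "dy": -8.19, "dz": -1.75, "wx": 5.77, "wy": 9.93, "wz": -11.09, "hand": 62}, {"dx": 6.98, "dy": -8.19, "dz": -1.75, "wx": 5.77, "wy": 9.93, "wz": -11.09, "hand": 62}, {"dx": 6.98, "dy": -8.19, "dz": -1.75, "wx": 5.77, "wy": 9.93, "wz": -11.09, "hand": 62}, {"dx": 6.98, "dy": -8.19, "dz": -1.75, "wx": 5.77, "wy": 9.93, "wz": -11.09, "hand": 62}, {"dx": 6.98, "dy": -8.19, "dz": -1.75, "wx": 5.77, "wy": 9.93, "wz": -11.09, "hand": 62}, {"dx": 6.98, "dy": -8.19, "dz": -1.75, "wx": 5.77, "wy": 9.93, "wz": -11.09, "hand": 62}, {"dx": 6.98, "dy": -8.19, "dz": -1.75, "wx": 5.77, "wy": 9.93, "wz": -11.09, "hand": 62}, {"dx": 6.98, "dy": -8.19, "dz": -1.75, "wx": 5.77, "wy": 9.93, "wz": -11.09, "hand": 62}, {"dx": 6.98, "dy": -8.19, "dz": -1.75, "wx": 5.77, "wy": 9.93, "wz": -11.09, "hand": 62}]}}

```text
invalid input at $.rows[0]: expected keys dx, dy, dz, wx, wy, wz, hand
```

Run:
```python
from h import *
o=bot.get_obs();print(o['clock'],o['eef_pos'],o['joint_pos'],np.round(Rotation.from_quat(o['tool_rot']).as_matrix()-GR,3).max())
plan(GP-.14*GZ,GR)
```

```text
1.4 [ 0.152  -0.4764  0.2423] [-1.262   0.2406  0.005   1.3352  0.      1.5708] 0.833
pos [0.43   0.1487 0.1377] d [  9.098 -10.22    2.092] w [  5.771   9.935 -11.086] rows>= 13.841722762413374
```

Emit:
{"op": "drive_tool", "data": {"rows": [{"dx": 1, "dy": -1, "dz": -1.75, "wx": 0, "wy": 0, "wz": 0, "hand": 62}, {"dx": 6.98, "dy": -8.19, "dz": -1.75, "wx": 5.77, "wy": 9.93, "wz": -11.09, "hand": 62}, {"dx": 6.98, "dy": -8.19, "dz": -1.75, "wx": 5.77, "wy": 9.93, "wz": -11.09, "hand": 62}, {"dx": 6.98, "dy": -8.19, "dz": -1.75, "wx": 5.77, "wy": 9.93, "wz": -11.09, "hand": 62}, {"dx": 6.98, "dy": -8.19, "dz": -1.75, "wx": 5.77, "wy": 9.93, "wz": -11.09, "hand": 62}, {"dx": 6.98, "dy": -8.19, "dz": -1.75, "wx": 5.77, "wy": 9.93, "wz": -11.09, "hand": 62}, {"dx": 6.98, "dy": -8.19, "dz": -1.75, "wx": 5.77, "wy": 9.93, "wz": -11.09, "hand": 62}, {"dx": 6.98, "dy": -8.19, "dz": -1.75, "wx": 5.77, "wy": 9.93, "wz": -11.09, "hand": 62}, {"dx": 6.98, "dy": -8.19, "dz": -1.75, "wx": 5.77, "wy": 9.93, "wz": -11.09, "hand": 62}, {"dx": 6.98, "dy": -8.19, "dz": -1.75, "wx": 5.77, "wy": 9.93, "wz": -11.09, "hand": 62}, {"dx": 6.98, "dy": -8.19, "dz": -1.75, "wx": 5.77, "wy": 9.93, "wz": -11.09, "hand": 62}, {"dx": 6.98, "dy": -8.19, "dz": -1.75, "wx": 5.77, "wy": 9.93, "wz": -11.09, "hand": 62}, {"dx": 6.98, "dy": -8.19, "dz": -1.75, "wx": 5.77, "wy": 9.93, "wz": -11.09, "hand": 62}, {"dx": 6.98, "dy": -8.19, "dz": -1.75, "wx": 5.77, "wy": 9.93, "wz": -11.09, "hand": 62}, {"dx": 6.98, "dy": -8.19, "dz": -1.75, "wx": 5.77, "wy": 9.93, "wz": -11.09, "hand": 62}, {"dx": 6.98, "dy": -8.19, "dz": -1.75, "wx": 5.77, "wy": 9.93, "wz": -11.09, "hand": 62}, {"dx": 6.98, "dy": -8.19, "dz": -1.75, "wx": 5.77, "wy": 9.93, "wz": -11.09, "hand": 62}]}}

```text
clock: 3.1
eef_pos: [0.3601, 0.019, 0.3298]
tool_rot: [0.69, 0.558, 0.359, -0.29]
ft_force: [0.4, -0.2, 0.0]
grip_width: 0.0621
grasp_force: 0.0
```

Run:
```python
from h import *
o=bot.get_obs();print(o['clock'],o['eef_pos'],o['joint_pos'],np.round(Rotation.from_quat(o['tool_rot']).as_matrix()-GR,3).max())
plan(GP-.14*GZ,GR);plan(GP-.0*GZ,GR)
```

```text
3.1 [0.3601 0.019  0.3298] [-0.607   0.126  -0.2699  1.6777  0.8565  0.9416] 0.001
pos [0.43   0.1487 0.1377] d [-1.521  0.824  4.523] w [ 0.016  0.006 -0.012] rows>= 4.8421513000579
pos [0.4539 0.2609 0.0574] d [-1.52   0.82   7.323] w [ 0.016  0.006 -0.012] rows>= 7.523430306734312
```

Emit:
{"op": "drive_tool", "data": {"rows": [{"dx": -1.52, "dy": 0.82, "dz": 0.6, "wx": 0, "wy": 0, "wz": 0, "hand": 62}, {"dx": -1.52, "dy": 0.82, "dz": 4.5, "wx": 0, "wy": 0, "wz": 0, "hand": 62}, {"dx": -1.52, "dy": 0.82, "dz": 4.5, "wx": 0, "wy": 0, "wz": 0, "hand": 62}, {"dx": -1.52, "dy": 0.82, "dz": 4.5, "wx": 0, "wy": 0, "wz": 0, "hand": 62}, {"dx": -1.52, "dy": 0.82, "dz": 4.5, "wx": 0, "wy": 0, "wz": 0, "hand": 62}, {"dx": -1.52, "dy": 0.82, "dz": 4.5, "wx": 0, "wy": 0, "wz": 0, "hand": 62}, {"dx": -1.52, "dy": 0.82, "dz": 4.5, "wx": 0, "wy": 0, "wz": 0, "hand": 62}]}}

```text
clock: 3.8
eef_pos: [0.4277, 0.1501, 0.1369]
tool_rot: [0.689, 0.559, 0.357, -0.292]
ft_force: [0.5, 0.0, -0.5]
grip_width: 0.0619
grasp_force: 0.0
```

Run:
```python
from h import *
o=bot.get_obs();print(o['clock'],o['eef_pos'],o['joint_pos'])
plan(GP,GR)
a=bot.camera('side')[100:300,150:390,::-1];b=bot.camera('top')[200:330,130:290,::-1]
cv2.imwrite('pics/pre.png',np.hstack([cv2.resize(a,(480,400)),cv2.resize(b,(320,400))[:, :]]) )
```

```text
3.8 [0.4277 0.1501 0.1369] [-0.2191  0.3005 -0.6161  0.6753  0.9591  1.5494]
pos [0.4539 0.2609 0.0574] d [0.006 0.062 2.777] w [-0.048  0.007 -0.017] rows>= 2.77724005769154
```

View pics/pre.png

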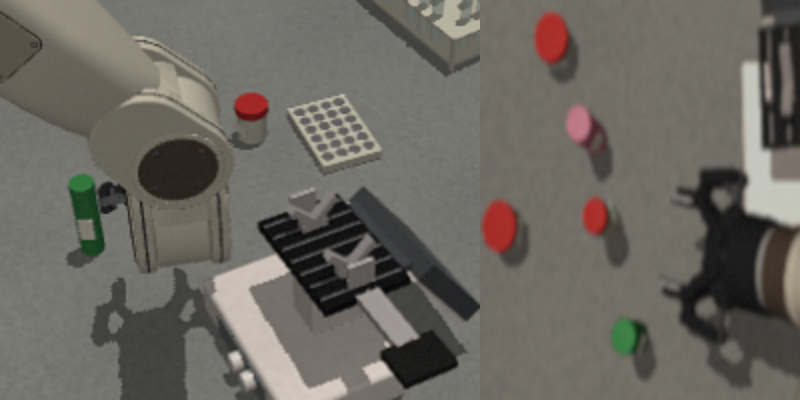

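Emit:
{"op": "drive_tool", "data": {"rows": [{"dx": 0, "dy": 0.05, "dz": 0.7, "wx": -0.05, "wy": 0, "wz": 0, "hand": 62}, {"dx": 0, "dy": 0.06, "dz": 1.4, "wx": -0.05, "wy": 0, "wz": 0, "hand": 62}, {"dx": 0, "dy": 0.06, "dz": 2.1, "wx": -0.05, "wy": 0, "wz": 0, "hand": 62}, {"dx": 0, "dy": 0.06, "dz": 2.78, "wx": -0.05, "wy": 0, "wz": 0, "hand": 62}, {"dx": 0, "dy": 0.06, "dz": 2.78, "wx": -0.05, "wy": 0, "wz": 0, "hand": 62}, {"dx": 0, "dy": 0.06, "dz": 2.78, "wx": -0.05, "wy": 0, "wz": 0, "hand": 20}, {"dx": 0, "dy": 0.06, "dz": 2.78, "wx": -0.05, "wy": 0, "wz": 0, "hand": 20}, {"dx": 0, "dy": 0.06, "dz": 2.78, "wx": -0.05, "wy": 0, "wz": 0, "hand": 20}, {"dx": 0, "dy": 0.06, "dz": 2.78, "wx": -0.05, "wy": 0, "wz": 0, "hand": 20}, {"dx": 0, "dy": 0.06, "dz": 2.78, "wx": -0.05, "wy": 0, "wz": 0, "hand": 20}, {"dx": 0, "dy": 0.06, "dz": 2.78, "wx": -0.05, "wy": 0, "wz": 0, "hand": 20}]}}

```text
clock: 5.0
eef_pos: [0.4572, 0.2591, 0.0596]
tool_rot: [0.69, 0.558, 0.361, -0.288]
ft_force: [1.1, -2.4, 4.4]
grip_width: 0.0283
grasp_force: 58.2
```

```bash
cat >> h.py <<'E'
# stand: pose and placing
S=np.array([.5548,-.0417]); YAW=.0435
def W(L,t,S=S,yaw=YAW):
    q=np.atleast_2d(L)@Rotation.from_euler('x',t).as_matrix().T
    return q@Rotation.from_euler('z',yaw).as_matrix().T+[S[0],S[1],.15]
E
python3 - <<'E'
from h import *
o=bot.get_obs();print(o['clock'],o['eef_pos'],o['grip_width'],o['grasp_force'],o['joint_pos'])
# refined stand fit: rectangle edges by outline of paddle/base; compare projections
im=np.load('topavg.npy').mean(2)
print('paddle rows at cols 366..386'); 
for r in (208,212,220,228,232,234,236): print(r,im[r,360:388].astype(int))
for c in (370,376): print(c,im[204:240,c].astype(int))
L=[(.05,.08,0),(.05,-.08,0),(-.05,-.08,0),(-.05,.08,0),(.03,-.155,0),(.03,-.205,0),(-.03,-.205,0),(-.03,-.155,0)]
print(proj('top',W(L,-.1)))
E
```

```text
5.0 [0.4572 0.2591 0.0596] 0.028322578265215635 58.18076133728027 [ 0.0619  0.4588 -0.7376 -0.0013  0.907   2.0284]
paddle rows at cols 366..386
208 [107 108 109 109 109 108 108 109 109 110 111 110 109 106 106 105 106 104
 102 102 101  99 100 106 112 112 111 111]
212 [107 107  99  72  38  23  20  21  21  20  22  20  20  21  23  21  23  23
  23  22  21  23  35  67  96 107 109 108]
220 [175 175 176 175 158 111  54  25  20  23  23  23  22  24  23  23  23  23
  24  24  22  23  24  48  82 103 109 110]
228 [113 113 113 104  81  52  31  23  23  23  24  25  25  23  24  24  24  24
  24  24  24  23  22  29  61  94 108 109]
232 [107 108 105  97  73  43  25  22  23  22  23  23  22  23  22  22  21  22
  22  21  22  28  30  39  62  93 108 110]
234 [107 106  98  82  62  47  40  39  39  42  43  42  45  48  50  51  52  56
  59  58  69  89  98  99 101 105 109 110]
236 [106 107 101  85  70  66  66  66  65  66  66  65  66  65  65  66  66  66
  66  66  78 100 109 109 107 108 108 108]
370 [109 109 110 110 111  99  63  28  22  23  23  23  24  23  23  22  23  23
  24  24  23  22  23  23  24  24  24  24  23  26  43  60  66  66  66  65]
376 [109 110 110 111 106  83  47  25  23  23  23  24  25  24  23  23  23  23
  23  23  24  24  23  24  24  23  24  23  21  33  52  63  66  66  67  65]
[[269.8457 208.5914]
 [333.3398 203.9564]
 [335.7808 243.8261]
 [271.6495 248.031 ]
 [364.1598 209.704 ]
 [384.5592 208.2504]
 [386.3343 232.3668]
 [365.8095 233.7434]]
```

```bash
cat >> h.py <<'E'
ys=Rotation.from_euler('z',YAW)*Rotation.from_euler('x',-.1)   # deck frame at rest
def placeR(R): # R: actual tool rotation with tube upright
    y=R[:,1].copy(); up=np.array([0,0,1.]); A=frame(up,y); B=frame(ys.apply([0,1,0]),ys.apply([1,0,0])); return B@A.T@R
E
python3 - <<'E'
from h import *
o=bot.get_obs();R=Rotation.from_quat(o['tool_rot']).as_matrix(); PR=placeR(R); print(R,PR)
np.save('PR.npy',PR)
plan(o['eef_pos']+[0,0,.24],R)
g=W([0,.007,.034],-.1)[0]; print(g); plan(g+.008*PR[:,2]+[0,0,.11],PR)
E
```

```text
[[ 0.1173  0.9772  0.1769]
 [ 0.5611 -0.2122  0.8001]
 [ 0.8194  0.0054 -0.5732]] [[-0.0374  0.9988  0.0314]
 [ 0.7572  0.0489 -0.6514]
 [-0.6521 -0.0005 -0.7581]]
pos [0.4572 0.2591 0.2996] d [ 3.933  0.026 -2.751] w [0. 0. 0.] rows>= 4.8
[ 0.5543 -0.0314  0.1831]
pos [ 0.5546 -0.0366  0.2871] d [ 0.637  3.182 -6.995] w [  0.498 -19.017  -3.353] rows>= 11.24372824097102
```

Emit:
{"op": "drive_tool", "data": {"rows": [{"dx": 0.6, "dy": 0, "dz": -0.4, "wx": 0, "wy": 0, "wz": 0, "hand": 20}, {"dx": 1.4, "dy": 0, "dz": -1.0, "wx": 0, "wy": 0, "wz": 0, "hand": 20}, {"dx": 2.2, "dy": 0, "dz": -1.55, "wx": 0, "wy": 0, "wz": 0, "hand": 20}, {"dx": 3.0, "dy": 0, "dz": -2.1, "wx": 0, "wy": 0, "wz": 0, "hand": 20}, {"dx": 3.6, "dy": 0, "dz": -2.5, "wx": 0, "wy": 0, "wz": 0, "hand": 20}, {"dx": 3.93, "dy": 0.03, "dz": -2.75, "wx": 0, "wy": 0, "wz": 0, "hand": 20}, {"dx": 0.64, "dy": 3.18, "dz": -7.0, "wx": 0.5, "wy": -19.02, "wz": -3.35, "hand": 20}, {"dx": 0.64, "dy": 3.18, "dz": -7.0, "wx": 0.5, "wy": -19.02, "wz": -3.35, "hand": 20}, {"dx": 0.64, "dy": 3.18, "dz": -7.0, "wx": 0.5, "wy": -19.02, "wz": -3.35, "hand": 20}, {"dx": 0.64, "dy": 3.18, "dz": -7.0, "wx": 0.5, "wy": -19.02, "wz": -3.35, "hand": 20}, {"dx": 0.64, "dy": 3.18, "dz": -7.0, "wx": 0.5, "wy": -19.02, "wz": -3.35, "hand": 20}, {"dx": 0.64, "dy": 3.18, "dz": -7.0, "wx": 0.5, "wy": -19.02, "wz": -3.35, "hand": 20}, {"dx": 0.64, "dy": 3.18, "dz": -7.0, "wx": 0.5, "wy": -19.02, "wz": -3.35, "hand": 20}, {"dx": 0.64, "dy": 3.18, "dz": -7.0, "wx": 0.5, "wy": -19.02, "wz": -3.35, "hand": 20}, {"dx": 0.64, "dy": 3.18, "dz": -7.0, "wx": 0.5, "wy": -19.02, "wz": -3.35, "hand": 20}, {"dx": 0.64, "dy": 3.18, "dz": -7.0, "wx": 0.5, "wy": -19.02, "wz": -3.35, "hand": 20}, {"dx": 0.64, "dy": 3.18, "dz": -7.0, "wx": 0.5, "wy": -19.02, "wz": -3.35, "hand": 20}, {"dx": 0.64, "dy": 3.18, "dz": -7.0, "wx": 0.5, "wy": -19.02, "wz": -3.35, "hand": 20}, {"dx": 0.64, "dy": 3.18, "dz": -7.0, "wx": 0.5, "wy": -19.02, "wz": -3.35, "hand": 20}, {"dx": 0.64, "dy": 3.18, "dz": -7.0, "wx": 0.5, "wy": -19.02, "wz": -3.35, "hand": 20}]}}

```text
clock: 7.0
eef_pos: [0.5538, -0.0358, 0.2855]
tool_rot: [0.646, 0.68, -0.241, 0.25]
ft_force: [0.9, -0.0, -0.1]
grip_width: 0.0284
grasp_force: 59.4
```

Run:
```python
from h import *
o=bot.get_obs();print(o['clock'],o['eef_pos'],o['grip_width'],o['grasp_force'],o['joint_pos'])
print(Rotation.from_quat(o['tool_rot']).as_matrix()-np.load('PR.npy'))
a=bot.camera('side')[130:310,210:410,::-1];b=bot.camera('top')[160:280,240:400,::-1]
cv2.imwrite('pics/hold.png',np.hstack([cv2.resize(a,(400,360),interpolation=2),cv2.resize(b,(400,300),interpolation=2)[:, :]] if 0 else [cv2.resize(a,(400,360)),cv2.copyMakeBorder(cv2.resize(b,(400,300)),0,60,0,0,0)]))
```

```text
7.0 [ 0.5538 -0.0358  0.2855] 0.028410991865405428 59.37562823295593 [ 0.2763  0.4265  0.1925  1.5321 -0.6869  1.8651]
[[-0.0041 -0.0001 -0.0028]
 [ 0.0002  0.0013  0.0003]
 [ 0.0004 -0.0048 -0.0004]]
```

View pics/hold.png

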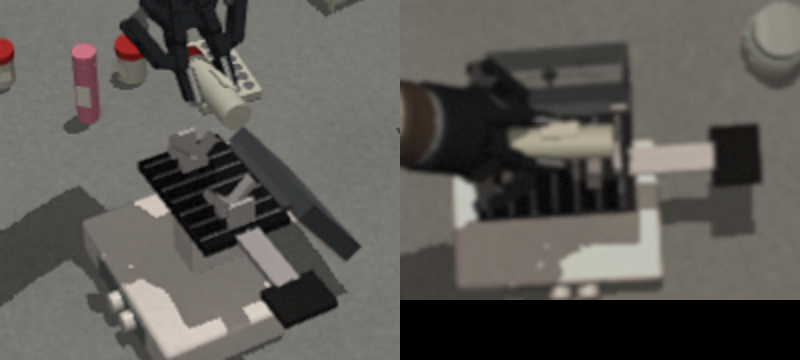

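```bash
cat > fit.py <<'E'
from h import *
from scipy.optimize import least_squares
ims={'top':cv2.imread('pics/t0.png'),'side':cv2.imread('pics/s0.png')}
seed={'top':(375,222),'side':(360,279)}
box=np.array([(x,y,z) for x in(.03,-.03) for y in(-.155,-.205) for z in(0,-.012)])
def hull(n,p,t):
    q=proj(n,W(box,t,p[:2],p[2])); h=cv2.convexHull(q.astype(np.float32)); m=cv2.moments(h); return np.array([m['m10'],m['m01']])/m['m00'],m['m00'],cv2.minAreaRect(h)
obs={}
for n in ims:
    g=cv2.resize(ims[n].mean(2),None,fx=4,fy=4,interpolation=cv2.INTER_CUBIC); m=(g<48).astype(np.uint8)
    k,l,st,c=cv2.connectedComponentsWithStats(m); i=l[seed[n][1]*4,seed[n][0]*4]; mm=(l==i)
    cs=max(cv2.findContours(mm.astype(np.uint8),0,2)[0],key=cv2.contourArea)
    obs[n]=(c[i]-1.5)/4; print(n,obs[n],st[i][4]/16,st[i]/4,cv2.minAreaRect(cs))
for t in(-.1,):
    f=lambda p:np.r_[hull('top',[*p[:2],YAW],t)[0]-obs['top'],hull('side',[*p[:2],YAW],t)[0]-obs['side']]
    s=least_squares(f,[.555,-.04],diff_step=1e-3);print(t,s.x,s.fun,[hull(n,[*s.x,YAW],t)[1:] for n in ims])
a,e=tri(obs['side'],obs['top']);print('paddle tri',a,e,'model',W([0,-.18,-.004],-.1,s.x))
# tube in hand
o=bot.get_obs();R=Rotation.from_quat(o['tool_rot']).as_matrix();g=o['eef_pos']-.008*R[:,2];ax=ys.apply([0,1,0])
print('pred bottom',g-.062*ax,'tri',tri((328.5,186),(325.6,216)),proj('side',g-.062*ax),proj('top',g-.062*ax))
E
python3 fit.py
```

```text
top [374.2509 222.0238] 413.6875 [ 364.25  210.     20.     25.   1654.75] ((1496.38330078125, 889.63232421875), (95.75067901611328, 76.41339874267578), 86.42366790771484)
side [359.3909 279.3267] 636.5 [ 340.5   265.     38.25   29.25 2546.  ] ((1437.43115234375, 1117.17236328125), (91.25796508789062, 136.69000244140625), 66.80140686035156)
-0.1 [ 0.5545 -0.0416] [ 0.9371 -0.5665 -0.6897 -0.5784] [(509.5384296865668, ((375.2110290527344, 221.4393310546875), (24.831195831298828, 20.618412017822266), 86.075927734375)), (763.8761538905092, ((358.83514404296875, 278.52294921875), (24.418842315673828, 36.76435852050781), 66.76815795898438))]
paddle tri [ 0.5631 -0.22    0.1575] 0.0029956215428854327 model [[ 0.5623 -0.2209  0.164 ]]
pred bottom [ 0.5565 -0.0931  0.2989] tri (array([ 0.5546, -0.0951,  0.2998]), np.float64(0.0022772840544617694)) [[328.3406 185.5049]] [[324.828  214.7327]]
```

```bash
sed -i 's/^S=.*/S=np.array([.5545,-.0416]); YAW=.0435/' h.py
python3 - <<'E'
from h import *
PR=np.load('PR.npy')
for k in (.04,.003,0): plan(W([0,.0092,.034+k],-.1)[0]+.008*PR[:,2],PR)
E
```

```text
pos [ 0.554  -0.0303  0.2166] d [1.009 0.009 0.98 ] w [-0.021 -0.009  0.012] rows>= 1.4064645016028492
pos [ 0.5542 -0.034   0.1798] d [1.433 0.01  1.587] w [-0.021 -0.009  0.012] rows>= 2.1376914485400142
pos [ 0.5542 -0.0343  0.1768] d [1.467 0.01  1.636] w [-0.021 -0.009  0.012] rows>= 2.1972375899262224
```

Emit:
{"op": "drive_tool", "data": {"rows": [{"dx": 0.5, "dy": 0, "dz": 0.5, "wx": 0, "wy": 0, "wz": 0, "hand": 20}, {"dx": 1.0, "dy": 0, "dz": 0.98, "wx": 0, "wy": 0, "wz": 0, "hand": 20}, {"dx": 1.2, "dy": 0.01, "dz": 1.25, "wx": 0, "wy": 0, "wz": 0, "hand": 20}, {"dx": 1.35, "dy": 0.01, "dz": 1.45, "wx": 0, "wy": 0, "wz": 0, "hand": 20}, {"dx": 1.43, "dy": 0.01, "dz": 1.59, "wx": 0, "wy": 0, "wz": 0, "hand": 20}, {"dx": 1.43, "dy": 0.01, "dz": 1.59, "wx": 0, "wy": 0, "wz": 0, "hand": 20}, {"dx": 1.43, "dy": 0.01, "dz": 1.59, "wx": 0, "wy": 0, "wz": 0, "hand": 20}]}}

```text
clock: 7.8
eef_pos: [0.5546, -0.0339, 0.1802]
tool_rot: [0.646, 0.679, -0.24, 0.251]
ft_force: [-0.0, 1.0, -0.1]
grip_width: 0.0286
grasp_force: 59.1
```

Run:
```python
from h import *
PR=np.load('PR.npy');o=bot.get_obs();print(o['clock'],o['eef_pos'],o['ft_force'])
plan(W([0,.0092,.034],-.1)[0]+.008*PR[:,2],PR)
b=bot.camera('side')[170:270,260:380,::-1]; c=bot.camera('top')[195:255,255:375,::-1]
cv2.imwrite('pics/low.png',np.hstack([cv2.resize(b,(480,400)),cv2.copyMakeBorder(cv2.resize(c,(320,160)),0,240,0,0,0)]))
```

```text
7.8 [ 0.5546 -0.0339  0.1802] [-0.0166  1.0095 -0.0821]
pos [ 0.5542 -0.0343  0.1768] d [ 0.039 -0.008  0.055] w [-0.011 -0.004  0.009] rows>= 0.06762233184676686
```

View pics/low.png

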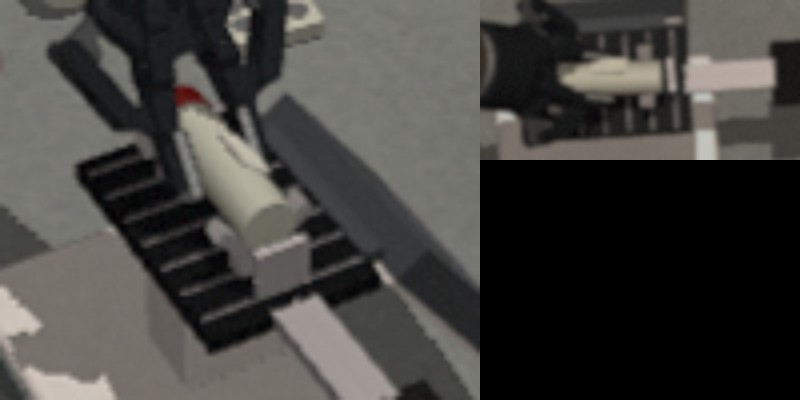

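Emit:
{"op": "drive_tool", "data": {"rows": [{"dx": 0.02, "dy": 0, "dz": 0.02, "wx": 0, "wy": 0, "wz": 0, "hand": 20}, {"dx": 0.03, "dy": 0, "dz": 0.04, "wx": 0, "wy": 0, "wz": 0, "hand": 20}, {"dx": 0.03, "dy": 0, "dz": 0.04, "wx": 0, "wy": 0, "wz": 0, "hand": 20}]}}

```text
clock: 8.2
eef_pos: [0.5548, -0.0338, 0.1791]
tool_rot: [0.645, 0.68, -0.241, 0.252]
ft_force: [-3.3, 2.3, 9.5]
grip_width: 0.0288
grasp_force: 59.6
```

Emit:
{"op": "drive_tool", "data": {"rows": [{"dx": 0.01, "dy": 0, "dz": 0.015, "wx": 0, "wy": 0, "wz": 0, "hand": 20}, {"dx": 0.01, "dy": 0, "dz": 0.015, "wx": 0, "wy": 0, "wz": 0, "hand": 20}]}}

```text
clock: 8.4
eef_pos: [0.5549, -0.0339, 0.179]
tool_rot: [0.645, 0.68, -0.24, 0.253]
ft_force: [-3.5, 3.4, 12.6]
grip_width: 0.0285
grasp_force: 59.8
```

Emit:
{"op": "drive_tool", "data": {"rows": [{"dx": -0.03, "dy": -0.02, "dz": -0.03, "wx": 0, "wy": 0, "wz": 0, "hand": 20}, {"dx": -0.03, "dy": -0.02, "dz": -0.03, "wx": 0, "wy": 0, "wz": 0, "hand": 34}, {"dx": -0.03, "dy": -0.02, "dz": -0.03, "wx": 0, "wy": 0, "wz": 0, "hand": 40}, {"dx": -0.03, "dy": -0.02, "dz": -0.03, "wx": 0, "wy": 0, "wz": 0, "hand": 48}, {"dx": -0.03, "dy": -0.02, "dz": -0.03, "wx": 0, "wy": 0, "wz": 0, "hand": 48}, {"dx": -0.03, "dy": -0.02, "dz": -0.03, "wx": 0, "wy": 0, "wz": 0, "hand": 48}, {"dx": -0.03, "dy": -0.02, "dz": -0.03, "wx": 0, "wy": 0, "wz": 0, "hand": 48}, {"dx": -0.03, "dy": -0.02, "dz": -0.03, "wx": 0, "wy": 0, "wz": 0, "hand": 48}]}}

```text
clock: 9.2
eef_pos: [0.5531, -0.0342, 0.1779]
tool_rot: [0.646, 0.68, -0.241, 0.251]
ft_force: [0.4, 0.5, -0.0]
grip_width: 0.0482
grasp_force: 0.0
```

Emit:
{"op": "drive_tool", "data": {"rows": [{"dx": 0, "dy": 0, "dz": -0.3, "wx": 0, "wy": 0, "wz": 0, "hand": 48}, {"dx": 0, "dy": 0, "dz": -0.8, "wx": 0, "wy": 0, "wz": 0, "hand": 48}, {"dx": 0, "dy": 0, "dz": -1.4, "wx": 0, "wy": 0, "wz": 0, "hand": 48}, {"dx": 0, "dy": 0, "dz": -2.1, "wx": 0, "wy": 0, "wz": 0, "hand": 48}, {"dx": 0, "dy": 0, "dz": -2.8, "wx": 0, "wy": 0, "wz": 0, "hand": 20}, {"dx": 0, "dy": 0, "dz": -3.6, "wx": 0, "wy": 0, "wz": 0, "hand": 0}, {"dx": 0, "dy": 0, "dz": -3.6, "wx": 0, "wy": 0, "wz": 0, "hand": 0}, {"dx": 0, "dy": 0, "dz": -3.6, "wx": 0, "wy": 0, "wz": 0, "hand": 0}]}}

```text
clock: 10.0
eef_pos: [0.5482, 0.0839, 0.3145]
tool_rot: [0.646, 0.68, -0.24, 0.251]
ft_force: [-0.6, -0.3, -0.3]
grip_width: 0.0002
grasp_force: 0.0
```

```bash
cat >> h.py <<'E'
DR=frame([0,0,-1],[np.cos(-.3),np.sin(-.3),0])
E
python3 - <<'E'
from h import *
o=bot.get_obs();print(o['clock'],o['eef_pos'],o['ft_force'],o['joint_pos'])
P=W([0,-.18,0],-.1)[0]; print(P, W([0,-.18,0],.305)[0])
plan([P[0],P[1]+.004,.26],DR); plan(P+[0,.004,.03],DR)
b=bot.camera('side')[170:300,250:410,::-1]; c=bot.camera('top')[170:260,255:395,::-1]
cv2.imwrite('pics/rel.png',np.hstack([cv2.resize(b,(400,325)),cv2.copyMakeBorder(cv2.resize(c,(400,257)),0,68,0,0,0)]))
E
```

```text
10.0 [0.5482 0.0839 0.3145] [-0.644  -0.2782 -0.2711] [ 0.4708  0.5281  0.4186  1.8002 -0.6366  2.1025]
[ 0.5623 -0.2205  0.168 ] [ 0.562  -0.2131  0.0959]
pos [ 0.5623 -0.2165  0.26  ] d [-3.85  -0.021  4.747] w [1.402 8.056 3.859] rows>= 6.112653273029955
pos [ 0.5623 -0.2165  0.198 ] d [-3.042 -0.018  5.688] w [1.402 8.056 3.859] rows>= 6.450493831026513
```

View pics/rel.png

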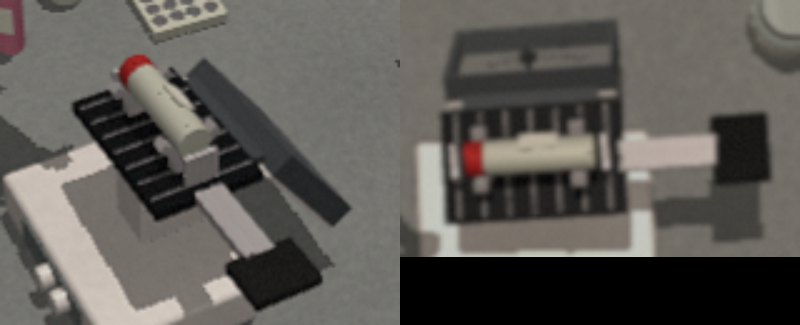

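Emit:
{"op": "drive_tool", "data": {"rows": [{"dx": -3.85, "dy": -0.02, "dz": 4.75, "wx": 1.4, "wy": 8.06, "wz": 3.86, "hand": 0}, {"dx": -3.85, "dy": -0.02, "dz": 4.75, "wx": 1.4, "wy": 8.06, "wz": 3.86, "hand": 0}, {"dx": -3.85, "dy": -0.02, "dz": 4.75, "wx": 1.4, "wy": 8.06, "wz": 3.86, "hand": 0}, {"dx": -3.85, "dy": -0.02, "dz": 4.75, "wx": 1.4, "wy": 8.06, "wz": 3.86, "hand": 0}, {"dx": -3.85, "dy": -0.02, "dz": 4.75, "wx": 1.4, "wy": 8.06, "wz": 3.86, "hand": 0}, {"dx": -3.85, "dy": -0.02, "dz": 4.75, "wx": 1.4, "wy": 8.06, "wz": 3.86, "hand": 0}, {"dx": -3.85, "dy": -0.02, "dz": 4.75, "wx": 1.4, "wy": 8.06, "wz": 3.86, "hand": 0}, {"dx": -3.85, "dy": -0.02, "dz": 4.75, "wx": 1.4, "wy": 8.06, "wz": 3.86, "hand": 0}, {"dx": -3.85, "dy": -0.02, "dz": 4.75, "wx": 1.4, "wy": 8.06, "wz": 3.86, "hand": 0}, {"dx": -3.85, "dy": -0.02, "dz": 4.75, "wx": 1.4, "wy": 8.06, "wz": 3.86, "hand": 0}, {"dx": -3.85, "dy": -0.02, "dz": 4.75, "wx": 1.4, "wy": 8.06, "wz": 3.86, "hand": 0}]}}

```text
clock: 11.2
eef_pos: [0.562, -0.2153, 0.2604]
tool_rot: [0.804, 0.594, -0.0, 0.0]
ft_force: [-0.4, -0.7, 0.9]
grip_width: -0.0006
grasp_force: 0.0
```

Run:
```python
from h import *
o=bot.get_obs();print(o['clock'],o['eef_pos'],o['ft_force'],o['joint_pos'])
P=W([0,-.18,0],-.1)[0]; plan(P+[0,.004,.02],DR)
```

```text
11.2 [ 0.562  -0.2153  0.2604] [-0.3947 -0.6635  0.9303] [-0.3655  0.4438  0.3418  1.4692 -0.0009  1.5032]
pos [ 0.5623 -0.2165  0.188 ] d [-0.02   0.014  1.449] w [-0.006  0.009  0.024] rows>= 1.448931363190989
```

Emit:
{"op": "drive_tool", "data": {"rows": [{"dx": 0, "dy": 0, "dz": 0.4, "wx": 0, "wy": 0, "wz": 0, "hand": 0}, {"dx": 0, "dy": 0, "dz": 0.8, "wx": 0, "wy": 0, "wz": 0, "hand": 0}, {"dx": 0, "dy": 0, "dz": 1.15, "wx": 0, "wy": 0, "wz": 0, "hand": 0}, {"dx": 0, "dy": 0, "dz": 1.4, "wx": 0, "wy": 0, "wz": 0, "hand": 0}, {"dx": 0, "dy": 0, "dz": 1.5, "wx": 0, "wy": 0, "wz": 0, "hand": 0}, {"dx": 0, "dy": 0, "dz": 1.56, "wx": 0, "wy": 0, "wz": 0, "hand": 0}, {"dx": 0, "dy": 0, "dz": 1.62, "wx": 0, "wy": 0, "wz": 0, "hand": 0}, {"dx": 0, "dy": 0, "dz": 1.68, "wx": 0, "wy": 0, "wz": 0, "hand": 0}, {"dx": 0, "dy": 0, "dz": 1.74, "wx": 0, "wy": 0, "wz": 0, "hand": 0}, {"dx": 0, "dy": 0, "dz": 1.8, "wx": 0, "wy": 0, "wz": 0, "hand": 0}]}}

```text
clock: 12.2
eef_pos: [0.562, -0.218, 0.1707]
tool_rot: [0.805, 0.593, -0.0, 0.001]
ft_force: [0.3, -0.7, 1.8]
grip_width: -0.0001
grasp_force: 1.2
```

Emit:
{"op": "drive_tool", "data": {"rows": [{"dx": 0, "dy": 0, "dz": 0.07, "wx": 0, "wy": 0, "wz": 0, "hand": 0}, {"dx": 0, "dy": 0, "dz": 0.14, "wx": 0, "wy": 0, "wz": 0, "hand": 0}, {"dx": 0, "dy": 0, "dz": 0.21, "wx": 0, "wy": 0, "wz": 0, "hand": 0}, {"dx": 0, "dy": 0, "dz": 0.28, "wx": 0, "wy": 0, "wz": 0, "hand": 0}, {"dx": 0, "dy": 0, "dz": 0.35, "wx": 0, "wy": 0, "wz": 0, "hand": 0}, {"dx": 0, "dy": 0, "dz": 0.42, "wx": 0, "wy": 0, "wz": 0, "hand": 0}, {"dx": 0, "dy": 0, "dz": 0.49, "wx": 0, "wy": 0, "wz": 0, "hand": 0}, {"dx": 0, "dy": 0, "dz": 0.56, "wx": 0, "wy": 0, "wz": 0, "hand": 0}, {"dx": 0, "dy": 0, "dz": 0.63, "wx": 0, "wy": 0, "wz": 0, "hand": 0}, {"dx": 0, "dy": 0, "dz": 0.7, "wx": 0, "wy": 0, "wz": 0, "hand": 0}, {"dx": 0, "dy": 0, "dz": 0.8, "wx": 0, "wy": 0, "wz": 0, "hand": 0}, {"dx": 0, "dy": 0, "dz": 0.9, "wx": 0, "wy": 0, "wz": 0, "hand": 0}, {"dx": 0, "dy": 0, "dz": 1.0, "wx": 0, "wy": 0, "wz": 0, "hand": 0}]}}

```text
clock: 13.5
eef_pos: [0.5608, -0.2172, 0.1193]
tool_rot: [0.805, 0.593, -0.001, -0.001]
ft_force: [-0.0, 1.5, 3.7]
grip_width: 0.0004
grasp_force: 1.7
```

Emit:
{"op": "drive_tool", "data": {"rows": [{"dx": 0, "dy": 0, "dz": 0.1, "wx": 0, "wy": 0, "wz": 0, "hand": 0}, {"dx": 0, "dy": 0, "dz": 0.1, "wx": 0, "wy": 0, "wz": 0, "hand": 0}, {"dx": 0, "dy": 0, "dz": 0.1, "wx": 0, "wy": 0, "wz": 0, "hand": 0}, {"dx": 0, "dy": 0, "dz": 0.1, "wx": 0, "wy": 0, "wz": 0, "hand": 0}, {"dx": 0, "dy": 0, "dz": 0.1, "wx": 0, "wy": 0, "wz": 0, "hand": 0}, {"dx": 0, "dy": 0, "dz": 0.1, "wx": 0, "wy": 0, "wz": 0, "hand": 0}, {"dx": 0, "dy": 0, "dz": 0.1, "wx": 0, "wy": 0, "wz": 0, "hand": 0}, {"dx": 0, "dy": 0, "dz": 0.1, "wx": 0, "wy": 0, "wz": 0, "hand": 0}, {"dx": 0, "dy": 0, "dz": 0.1, "wx": 0, "wy": 0, "wz": 0, "hand": 0}, {"dx": 0, "dy": 0, "dz": 0.1, "wx": 0, "wy": 0, "wz": 0, "hand": 0}, {"dx": 0, "dy": 0, "dz": 0.1, "wx": 0, "wy": 0, "wz": 0, "hand": 0}, {"dx": 0, "dy": 0, "dz": 0.1, "wx": 0, "wy": 0, "wz": 0, "hand": 0}, {"dx": 0, "dy": 0, "dz": 0.1, "wx": 0, "wy": 0, "wz": 0, "hand": 0}, {"dx": 0, "dy": 0, "dz": 0.1, "wx": 0, "wy": 0, "wz": 0, "hand": 0}, {"dx": 0, "dy": 0, "dz": 0.1, "wx": 0, "wy": 0, "wz": 0, "hand": 0}, {"dx": 0, "dy": 0, "dz": 0.1, "wx": 0, "wy": 0, "wz": 0, "hand": 0}, {"dx": 0, "dy": 0, "dz": 0.1, "wx": 0, "wy": 0, "wz": 0, "hand": 0}, {"dx": 0, "dy": 0, "dz": 0.1, "wx": 0, "wy": 0, "wz": 0, "hand": 0}, {"dx": 0, "dy": 0, "dz": 0.1, "wx": 0, "wy": 0, "wz": 0, "hand": 0}, {"dx": 0, "dy": 0, "dz": 0.1, "wx": 0, "wy": 0, "wz": 0, "hand": 0}]}}

```text
clock: 15.5
eef_pos: [0.5613, -0.2176, 0.115]
tool_rot: [0.805, 0.593, -0.001, -0.0]
ft_force: [-2.4, -1.0, 3.7]
grip_width: 0.0002
grasp_force: 1.7
```

Run:
```python
from h import *
o=bot.get_obs();print(o['clock'],o['eef_pos'],o['ft_force'])
im=np.mean([bot.camera('top').astype(float) for _ in range(10)],0); np.save('topavg2.npy',im); g=im.mean(2)
for r in range(178,200): print(r,' '.join('%3d'%v for v in g[r,272:330]))
```

```text
15.5 [ 0.5613 -0.2176  0.115 ] [-2.3772 -0.994   3.6689]
178  89  90  91  91  91  90  89  88  89  90  91  93  96  96  96  95  96  96  96  96  96  95  96  97  97  95  96  97  96  97  97  97  98  98  99  98  99  98  99  99  98  98  98  98  97  98 101 104 105 106 104 103 102 102 101 102 103 103
179  71  71  72  72  72  72  71  71  72  73  72  74  75  76  75  76  75  75  75  75  75  76  76  76  75  74  75  77  77  78  78  79  80  81  81  81  82  82  81  81  81  81  81  81  79  83  93 102 104 104 104 102 102 101 101 102 102 103
180  58  58  58  58  58  58  58  59  61  59  59  58  59  58  59  61  60  58  58  58  58  61  62  60  58  58  59  61  63  64  63  61  62  64  66  66  66  66  64  64  65  65  66  64  63  68  83  98 104 104 104 103 103 102 102 102 102 103
181  55  55  54  54  56  55  55  56  57  57  55  55  55  55  56  56  56  55  54  54  55  56  58  55  55  55  55  57  58  58  57  56  55  57  58  58  58  57  56  56  57  57  57  55  56  61  74  91 102 105 105 105 103 103 103 103 103 103
182  55  56  56  55  56  55  55  56  55  56  56  56  56  55  56  55  55  55  56  56  55  56  55  55
[... 3448 characters left out ...]
  48  47  47  47  47  47  47  47  47  48  46  47  47  47  47  46  48  47  47  47  47  47  47  47  47  47  47  47  47  47  47  46  47  47  46  46  46  46  46  46  45  46  45  46  46  46  46  45  45  45  46  46  45  45  57  80  97
198  48  48  47  47  47  47  47  47  47  47  47  47  47  47  47  47  47  47  47  47  47  47  47  48  47  48  47  48  47  47  47  47  47  47  47  47  48  47  46  47  47  46  47  47  46  47  46  46  46  46  46  46  46  45  45  59  84  99
199  47  48  47  48  47  47  47  46  47  46  46  46  46  46  47  47  46  46  46  47  47  46  47  47  47  47  47  46  47  46  46  46  46  47  46  46  47  46  47  46  46  46  47  47  47  46  46  46  46  46  45  46  46  45  45  61  88 101
```

Emit:
{"op": "drive_tool", "data": {"rows": [{"dx": 0, "dy": 0, "dz": 0.02, "wx": 0, "wy": 0, "wz": 0, "hand": 0}, {"dx": 0, "dy": 0, "dz": 0.04, "wx": 0, "wy": 0, "wz": 0, "hand": 0}, {"dx": 0, "dy": 0, "dz": 0.06, "wx": 0, "wy": 0, "wz": 0, "hand": 0}, {"dx": 0, "dy": 0, "dz": 0.08, "wx": 0, "wy": 0, "wz": 0, "hand": 0}, {"dx": 0, "dy": 0, "dz": 0.1, "wx": 0, "wy": 0, "wz": 0, "hand": 0}, {"dx": 0, "dy": 0, "dz": 0.12, "wx": 0, "wy": 0, "wz": 0, "hand": 0}, {"dx": 0, "dy": 0, "dz": 0.12, "wx": 0, "wy": 0, "wz": 0, "hand": 0}, {"dx": 0, "dy": 0, "dz": 0.12, "wx": 0, "wy": 0, "wz": 0, "hand": 0}, {"dx": 0, "dy": 0, "dz": 0.12, "wx": 0, "wy": 0, "wz": 0, "hand": 0}, {"dx": 0, "dy": 0, "dz": 0.12, "wx": 0, "wy": 0, "wz": 0, "hand": 0}, {"dx": 0, "dy": 0, "dz": 0.12, "wx": 0, "wy": 0, "wz": 0, "hand": 0}, {"dx": 0, "dy": 0, "dz": 0.12, "wx": 0, "wy": 0, "wz": 0, "hand": 0}, {"dx": 0, "dy": 0, "dz": 0.12, "wx": 0, "wy": 0, "wz": 0, "hand": 0}, {"dx": 0, "dy": 0, "dz": 0.12, "wx": 0, "wy": 0, "wz": 0, "hand": 0}, {"dx": 0, "dy": 0, "dz": 0.12, "wx": 0, "wy": 0, "wz": 0, "hand": 0}, {"dx": 0, "dy": 0, "dz": 0.12, "wx": 0, "wy": 0, "wz": 0, "hand": 0}, {"dx": 0, "dy": 0, "dz": 0.12, "wx": 0, "wy": 0, "wz": 0, "hand": 0}, {"dx": 0, "dy": 0, "dz": 0.12, "wx": 0, "wy": 0, "wz": 0, "hand": 0}, {"dx": 0, "dy": 0, "dz": 0.12, "wx": 0, "wy": 0, "wz": 0, "hand": 0}, {"dx": 0, "dy": 0, "dz": 0.12, "wx": 0, "wy": 0, "wz": 0, "hand": 0}]}}

```text
clock: 18.0
eef_pos: [0.5615, -0.2176, 0.109]
tool_rot: [0.805, 0.593, -0.001, 0.0]
ft_force: [2.6, 1.4, 4.2]
grip_width: -0.0002
grasp_force: 1.7
```

Run:
```python
from h import *
o=bot.get_obs();print(o['clock'],o['eef_pos'],o['ft_force'])
im=np.mean([bot.camera('top').astype(float) for _ in range(20)],0); np.save('topavg3.npy',im); g=im.mean(2)
for r in range(182,194): print(r,' '.join('%4.1f'%v for v in g[r,290:312]))
a=bot.camera('side')[150:310,240:400,::-1]
def st(x,lo,hi): return np.clip((x-lo)*255/(hi-lo),0,255).astype(np.uint8)
b=im[:,:,::-1][176:206,274:324]
b=np.vstack([cv2.resize(st(b,30,100),(400,240)),cv2.resize(st(b,44,64),(400,240))])
cv2.imwrite('pics/fin.png',np.hstack([cv2.copyMakeBorder(cv2.resize(a,(400,400)),0,80,0,0,0),b]))
```

```text
18.0 [ 0.5615 -0.2176  0.109 ] [2.5617 1.3578 4.1624]
182 55.7 55.8 56.1 56.3 56.0 55.7 56.0 55.4 55.9 55.5 55.5 55.1 55.6 55.6 55.5 55.8 55.6 55.4 55.5 54.8 55.6 55.6
183 55.8 55.7 55.6 55.8 55.7 56.1 55.9 55.6 55.4 55.0 55.5 55.4 55.8 55.7 55.4 55.6 55.6 55.8 55.6 55.4 55.8 55.2
184 55.3 55.2 55.1 55.1 55.4 55.3 55.0 54.9 54.1 54.0 53.6 53.5 54.5 54.7 55.4 56.0 55.5 55.1 55.3 55.6 55.2 55.6
185 54.9 54.5 54.5 54.9 54.9 54.8 55.3 54.9 54.9 53.4 52.3 52.2 52.7 54.1 54.0 54.7 54.9 54.5 55.0 55.5 54.9 55.5
186 56.2 56.0 56.1 56.0 55.9 56.2 55.9 56.1 54.7 52.7 51.3 52.2 55.0 54.8 55.3 55.4 55.2 55.4 55.4 55.5 55.8 55.4
187 69.0 69.4 69.2 69.2 69.1 67.2 63.8 60.9 57.4 51.0 49.1 56.1 62.1 65.0 65.3 64.8 64.5 64.4 64.7 64.4 64.5 64.7
188 85.5 87.1 86.9 86.9 87.1 82.3 72.2 64.0 57.6 47.5 46.2 58.6 71.2 79.4 82.1 82.0 81.8 81.8 81.4 81.6 81.7 81.0
189 86.4 89.8 88.9 90.2 91.5 82.4 68.5 55.6 45.8 40.5 39.7 51.9 68.6 84.1 91.2 92.4 92.4 92.1 91.8 91.6 91.5 91.4
190 83.5 87.6 87.5 89.3 88.6 78.3 61.6 46.3 37.6 34.2 35.9 43.8 61.8 80.3 89.8 92.7 93.2 92.7 93.1 93.4 93.6 93.4
191 88.9 91.3 92.0 93.1 91.6 83.6 70.6 54.7 40.7 36.2 39.5 47.9 64.1 78.8 85.5 88.0 87.2 87.9 91.4 93.8 94.0 93.9
192 94.5 94.5 95.1 95.4 94.9 93.2 85.3 68.5 48.4 44.3 55.7 66.9 77.0 85.0 87.6 85.2 81.3 84.2 90.5 93.9 94.3 94.4
193 90.9 90.5 90.7 90.5 91.0 90.9 86.1 70.1 52.1 53.5 70.5 80.7 85.8 88.5 88.7 84.8 82.1 84.7 89.0 90.7 90.5 91.0
```

View pics/fin.png

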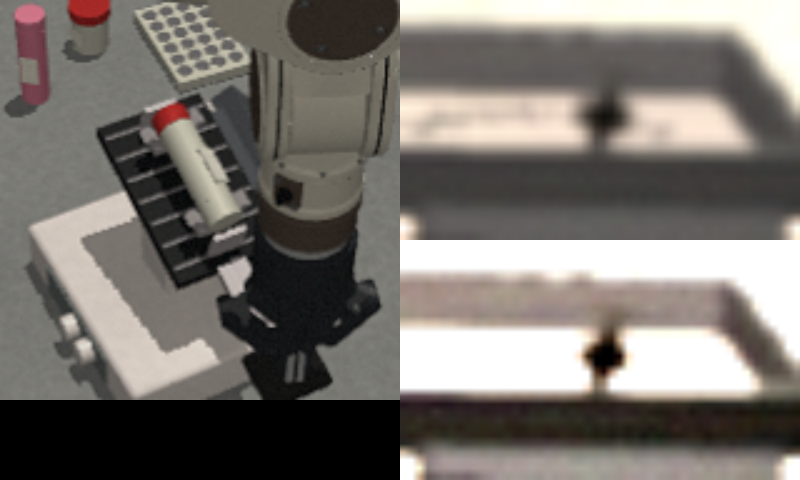

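```bash
python3 -c "
from workcell import bot
print(bot.job_done())"
```

```text
the job is handed in; nothing more can be done
None
```

I laid the tube in the cradle with its cap end away from the paddle and let go. I then pressed the paddle until the pointer settled on the set mark, about 1.5 mm off by my reading of the top camera picture, and handed the job in at about 19 s, still holding it. The hand-in returned no verdict.

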